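Close down the tray sealer and shelve the last sealed tray

ROBOT

A 6-joint arm with a two-finger parallel gripper is mounted at the origin on the work surface. World frame = base frame: x ahead of the robot, y to its left, z up, the work surface at z = 0. Lengths are in m, angles in degrees, forces in N, time in s.
With the tool pointing down it reaches from about 0.4 to 0.825 m from the base axis. Payload 7 kg.
Tool frame: the origin (TCP) lies midway between the tips of the shut fingers; the grasp point (between the pads) lies 19 mm behind it (r.grip_depth is the distance from the TCP to the grasp point, in m); z points along the fingers, y is the line along which they close (so a half turn about z gives the same grasp; the last joint's range is limited). The gripper opens to 88 mm and grips with 3 to 60 N. Pads are 19 mm wide; open, the fingers measure 130 mm over their backs; the gripper's body (78 mm by 193 mm) begins 47 mm behind the grasp point.
Start: joints at [82.569, 20.546, 0.682, 0, -70.136, -16.507], TCP at [0.274, 0.617, 0.227] pointing down, gripper open.
Joint ranges: [-176.03, 176.03], [-82.01, 121.73], [-58.28, 71.71], [-173.87, 95.51], [-174.79, -0.11], [-173.66, 173.66]. Speed limits (degrees/s): [136.94, 136.94, 172.46, 180, 180, 180].

INTERFACE

Orientations are given as [roll, pitch, yaw] about the fixed x, y, z axes, in that order (R = Rz(yaw) Ry(pitch) Rx(roll)).
In Python, from plant import r, capture, close_job, search_frame, outline_of gives the robot as it stands.
- The arm moves only by the shell command python3 -m creep 'ROWS' [FORCE]. ROWS is JSON, a list of rows, each a list of 7 numbers: the finger opening in mm, from 0 to 87.6, then the shift along the world's x, y, z in units of 25 mm (1.0 is 25 mm), then the turn, a rotation vector about the world's x, y, z in degrees. In form: [[hand, x, y, z, ax, ay, az], ...]. A call has 1 to 8 rows; each row shifts and turns the commanded pose from where the row before left it; what a row does not reach is not made up. A row lasts 1/12 s, in which the tool goes at most 41.7 mm and 7.16 degrees, less where a joint would pass 70% of its speed; a pose out of reach is approached as far as the arm can. A call is refused whole if a number of a shift passes 1 or a number of a turn 7.16, either way. A call with a gripper value outside its range is refused whole. The fingers move at their own pace and stop on an object; FORCE is the grip in N (left out, the last holds). Time passes only in rows, so rows that do not move let the fingers close. It gives the time, the measured TCP pose, the force, the opening and the grip force at its end, in the units of the state.
- r.get_state(): the state, without advancing time (a new reading comes with each control period).
- capture(name): name is "side" or "top"; returns a dict with "frame" (384x512x3 uint8, red, green, blue), "K" (3x3 intrinsics, pixels), "k1" (the pictures are not rectified: a ray, as slopes to the right and down, at radius r is drawn at 1 + k1 r^2 times it, then the intrinsics apply), "origin" and "rotation" of the camera in the world. Camera axes: x right, y down, z forward; pixel columns grow to the right and rows downward; lengths in m; the calibration is good to about 2 mm. A picture is of the moment at which its call begins. There is no depth.
- close_job(): hands the job in; it is judged then, once.
Trained networks look in a picture, given as the dict that the camera call returned (one of the last four; its "shot" number tells which), for a name from the list of things; names that differ only in an ending like _2 or _b are one class to them, and where a whole thing is asked for, a point or a joint stands for the part that bears it (a point fixed in the world has none). Each returns a list of dicts, best first, with "conf" (0 to 1); they miss things now and then, are a little off and sometimes report something else, mostly with a low value. They report only what shows in the picture. A call takes as long as a camera call. They do not tell look-alikes from the thing itself.
- search_frame(picture, target): "bbox" ([left, top, right, bottom] in pixels, round what is visible of it).
- outline_of(picture, target): "region" (384x512 bool, what is visible of it) and "bbox" ([left, top, right, bottom] in pixels, round what is visible of it).
The state is a dict: "time_s": time; "joints": joint angles; "qd": joint speeds; "joint_torque": joint torques, N m; "tcp_pos": TCP position; "eef_rot": TCP orientation; "contact_force": force on the tool from outside, world axes, zero at the start; "moment": the same for the moment, N m; "gripper_width": finger opening in m; "gripper_force": force on a finger pad.
Only numpy, scipy, OpenCV 4.12 (cv2) and the standard library are available. Lean on these libraries where they do the work, as an engineer would, in place of code of your own. Each camera call takes 0.05 s, during which the arm holds its last target. There are 200 camera calls.

TASK

Close down the tray sealer: turn its rotary power switch fully off before the tray leaves the die, then lift the sealed tray out of the die, lay it flat and foil up on the bench scale's plate, let go of it and leave it there for about a second to be check-weighed. Then take it again and stand it on one of its short ends on the display shelf, midway in the gap between the two trays already standing there, in line with them and with its foil facing the same way as theirs. Set it down gently both times, let go, and leave the two standing trays, the can and the tub where they are.

Things in the scene. Friction and masses are not known exactly. Their poses are not given: they have to be found in the camera images.
- sealer: Bench tray sealer, fixed, stainless. Origin on the bench under the die's centre, z up. Body from x -165 to +125, y -105 to +135 mm; flat deck 110 mm above the bench; a film roll beyond the +x side (to x +200 mm, z below 130 mm). Its heating head stands open on a hinge along the +y edge, up to 0.40 m high, 105 mm or more to the +y side of the die's centre.
- die (a point): Centre of the open dark metal die cavity, level with the deck (110 mm above the bench); axes as the sealer's. Cavity 103 (x) x 57 (y) mm, in a recess 111 x 67 mm, 4 mm deep, which holds the tray's flange: the foil lies 1 mm below the deck, so the tray can be gripped only through the two finger notches.
- notch_left (a point): Finger notch on the die's +y long side, open to the cavity: this point is at deck level, 47 mm from the die's centre. The notch is 36 mm long (sealer's x), reaches from the tray out to 62 mm from the die's centre, and is 38 mm deep.
- notch_right (a point): The like finger notch on the die's -y long side. One finger straight down in each notch pinches the tray by its flange across y.
- switch (a joint): Turning angle of the power switch in rad: 1.57 = on (start), 0 = off; it is turned counter-clockwise seen from above to go off. A spring detent pulls it to the nearer end stop (about 0.1 N m), so it resists up to half-way and snaps over past half-way.
- switch_grip (a point): Grip point of the power switch, on the deck's corner near the robot: an upright black bar handle 50 mm long, 12 mm wide, 26 mm tall on a round boss 12 mm above the deck, turning about the vertical axis through this point, which is 28 mm above the deck and 10 mm below the bar's top. Its x axis lies along the bar: along the sealer's x at off, along its y at on.
- tray: Sealed tray, rigid black plastic with a foil lid, 108 (x) x 64 (y) x 46 (z) mm, 150 to 310 g, mass centre in its middle. Origin: centre of its underside; z up through the foil. Its flange, 3 mm thick at the top, overhangs the body 5 mm at the long sides, 3 mm at the ends, so fingers meet the flange's edges, 64 mm apart. Starts in the die, x along the sealer's x, underside 63 mm above the bench.
- tray_foil (a point): Centre of the tray's foil lid, 46 mm above the centre of its underside. Stood on a short end the tray rests on the flange's and the underside's edges and leans back by 0.07 rad, foil slightly up. Either short end may be the lower one.
- scale: Bench scale, fixed, 190 x 140 mm: a flat steel weighing plate 145 (x) x 135 (y) mm whose top is 48 mm above the bench, and a low display strip on the -x side (top below the plate's). Origin: on the bench; the plate's centre is at x +5 mm, y 0. z up.
- display: Display shelf on the bench, fixed: a beige perforated shelf deck 150 (x) x 310 (y) mm, top 30 mm above the bench, with a white ticket strip on its front, the +x side, which faces away from the robot. Origin: on the bench under the deck's centre; z up. The two other trays stand at about y +110 and -110 mm, x 0, their foil facing +x.
- gap (a point): Centre of the gap, on the deck's top (30 mm above the bench), where the tray has to stand; axes as the display shelf's.
- tray_left: Another such sealed tray, loose, standing on its end on the display shelf on the +y side of the gap, foil facing the shelf's +x. Same size and axes as the tray.
- tray_right: Another such sealed tray, loose, standing on its end on the display shelf on the -y side of the gap, foil facing the shelf's +x. Same size and axes as the tray.
- can: Food can standing on the bench, 66 mm in diameter, 101 mm tall. Origin: centre of its underside.
- tub: Plastic tub with a lid standing on the bench, 94 mm in diameter, 70 mm tall. Origin: centre of its underside.
Mind the look-alikes: they are no part of the job. What is shaped like the tray but blue or brown is not meant.

How it is judged (in metres and radians):
On the way, in this order (a step that is already met when the one before it is completed fails the run):
1. the switch is off while the tray still lies in the die (value of joint switch below 0.15 rad and z of tray in the frame of sealer below 0.072 m and horizontal distance between tray and sealer below 0.015 m), for 0.1 s.
2. the tray is lifted clear of the die (z of tray in the frame of sealer above 0.112 m), for 0.1 s.
3. the tray lies released, flat and foil up on the scale's plate and is at rest (contact force between tray and scale above 0.8 N and contact force between each of the arm, the fingers and tray below 0.05 N and angle between tray's own z axis and vertical below 0.12 rad and linear speed of tray below 0.02 m/s), for 0.6 s.
At the end, for the whole second after the job is handed in: The switch is off (below 0.15 rad); the tray stands released and at rest on a short end on the display shelf, within 25 mm of the gap's centre along the row and across it, upright within 0.2 rad, its foil facing the shelf's +x within 0.25 rad (value of joint switch below 0.15 rad and x of tray_foil in the frame of gap between -0.002 and 0.048 m and x of tray in the frame of gap between -0.048 and 0.002 m and y of tray in the frame of gap between -0.025 and 0.025 m and angle between the z axis of tray and the x axis of gap, either way round below 0.25 rad and (angle between tray's own x axis and vertical below 0.2 rad or angle between tray's own x axis and vertical above 2.94 rad) and contact force between tray and display above 0.8 N and contact force between the fingers and tray below 0.05 N and linear speed of tray below 0.02 m/s and angular speed of tray below 0.2 rad/s); the robot touches nothing.
It fails at once if a standing tray is pushed or knocked over (distance of any of tray_left, tray_right from where it was at the start of the episode above 0.015 m).
It fails at once if the can or the tub is moved (distance of any of can, tub from where it was at the start of the episode above 0.02 m).
It fails at once if the tray is dropped or rammed down instead of set down gently (contact force between tray and scale above 45 N or contact force between tray and display above 45 N).
It also fails if it takes over 64 s, if anything falls off the work surface, if the arm or the gripper's body presses on something with over 40 N, if the wrist force passes 120 N, or if a joint passes its speed limit or range.

## Working session

There is one attempt and no reset: what is moved stays moved. The work goes in short steps, Python scripts to look and compute and a shell command to move; the robot and the scene stay as the last step left them, time stands still between calls to the robot, and variables do not carry over. Pictures are saved under pics/ and viewed, at most 10 in all, crops included, and the job is handed in when it is done.

```bash
ls; mkdir -p pics
cat > h.py <<'E'
import numpy as np, cv2
from plant import r, capture, close_job, search_frame, outline_of
def ray(p,u,v):
    K=np.array(p["K"]);x=(u-K[0,2])/K[0,0];y=(v-K[1,2])/K[1,1]
    a,b=x,y
    for _ in range(30):
        s=1+p["k1"]*(a*a+b*b);a,b=x/s,y/s
    return np.array(p["rotation"])@np.array([a,b,1.])
def atz(p,u,v,z):
    d=ray(p,u,v);o=np.array(p["origin"]);return o+d*(z-o[2])/d[2]
def proj(p,X):
    c=(np.atleast_2d(X)-np.array(p["origin"]))@np.array(p["rotation"]);s=c[:,:2]/c[:,2:]
    s=s*(1+p["k1"]*(s**2).sum(1,keepdims=True));K=np.array(p["K"])
    return s*[K[0,0],K[1,1]]+[K[0,2],K[1,2]]
E
python3 - <<'E'
from h import *
for n in("side","top"):
    p=capture(n);cv2.imwrite(f"pics/{n}0.png",cv2.resize(p["frame"][:,:,::-1],(768,576),interpolation=cv2.INTER_CUBIC))
    print(n,p["origin"],np.round(p["rotation"],3).tolist(),p["K"],p["k1"])
    for t in["sealer","tray","switch_grip","scale","display","tray_left","can","tub"]:
        for d in outline_of(p,t)[:4]:
            m=d["region"];ys,xs=np.nonzero(m);(c,s,a)=cv2.minAreaRect(np.c_[xs,ys].astype(np.float32))
            print(t,round(d["conf"],2),np.round(d["bbox"]).tolist(),np.round(c,1),np.round(s,1),round(a,1))
E
```

```text
pics
side [ 0.01835919 -0.67262588  0.7623688 ] [-125.267, 1.024, -39.512] [[357.22870393   0.         259.67209652]
 [  0.         357.22870393 184.90560338]
 [  0.           0.           1.        ]] -0.11126299000409386
sealer 0.72 [154.0, 65.0, 268.0, 215.0] [194.1 141.6] [146.1 104.1] 48.9
tray 0.93 [132.0, 162.0, 151.0, 183.0] [141.8 171.7] [26.2 17.5] 48.8
tray 0.82 [200.0, 213.0, 220.0, 249.0] [211.5 231. ] [34. 21.] 90.0
tray 0.81 [137.0, 204.0, 176.0, 236.0] [157.9 218.4] [37.4 24.1] 33.7
tray 0.77 [285.0, 161.0, 307.0, 179.0] [296.5 170.5] [17. 27.] 90.0
switch_grip 0.7 [191.0, 167.0, 207.0, 186.0] [196.5 174.5] [15. 15.] 90.0
scale 0.89 [241.0, 186.0, 308.0, 240.0] [276.  213.6] [42.4 63.5] 48.4
display 0.96 [255.0, 252.0, 390.0, 362.0] [321.6 296.4] [127.8  63.3] 41.5
display 0.4 [155.0, 68.0, 269.0, 214.0] [194.1 141.6] [146.  104.2] 48.9
tray_left 0.77 [274.0, 234.0, 305.0, 278.0] [290. 253.] [46.2 29.3] 86.2
tray_left 0.41 [202.0, 153.0, 236.0, 169.0] [217.3 161.8] [14.9 30.8] 66.0
can 0.78 [324.0, 195.0, 350.0, 239.0] [336.3 216.9] [21.6 38.5] 10.8
tub 0.62 [357.0, 2
[... 467 characters left out ...]
73.3
tray 0.76 [182.0, 179.0, 200.0, 215.0] [190.5 196.5] [33. 19.] 90.0
tray 0.71 [239.0, 233.0, 271.0, 261.0] [255.5 245.4] [30.5 18. ] 32.7
switch_grip 0.59 [200.0, 224.0, 218.0, 238.0] [208.5 231. ] [14. 17.] 90.0
scale 0.82 [251.0, 158.0, 298.0, 219.0] [272.7 187.1] [54.7 39.2] 79.0
display 0.67 [316.0, 200.0, 405.0, 244.0] [359.6 220.7] [45.9 89.4] 86.6
tray_left 0.58 [322.0, 217.0, 342.0, 228.0] [331. 222.] [14. 18.] 90.0
can 0.73 [302.0, 146.0, 328.0, 167.0] [316.  155.5] [21. 20.] 90.0
can 0.31 [386.0, 214.0, 411.0, 229.0] [397.5 220.5] [13. 25.] 90.0
tub 0.93 [354.0, 157.0, 378.0, 184.0] [365. 169.] [26. 26.] 90.0
tub 0.53 [249.0, 157.0, 300.0, 219.0] [272.  187.3] [55.1 41.1] 77.5
```

View pics/top0.png

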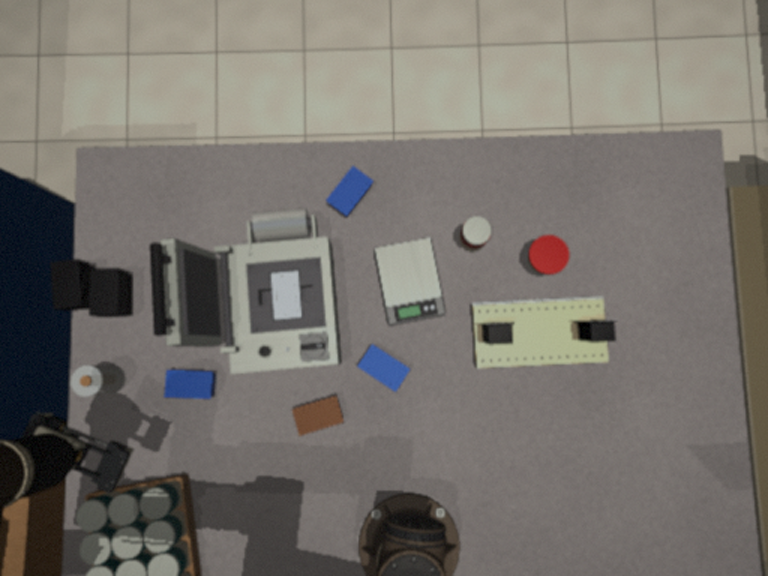

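View pics/side0.png

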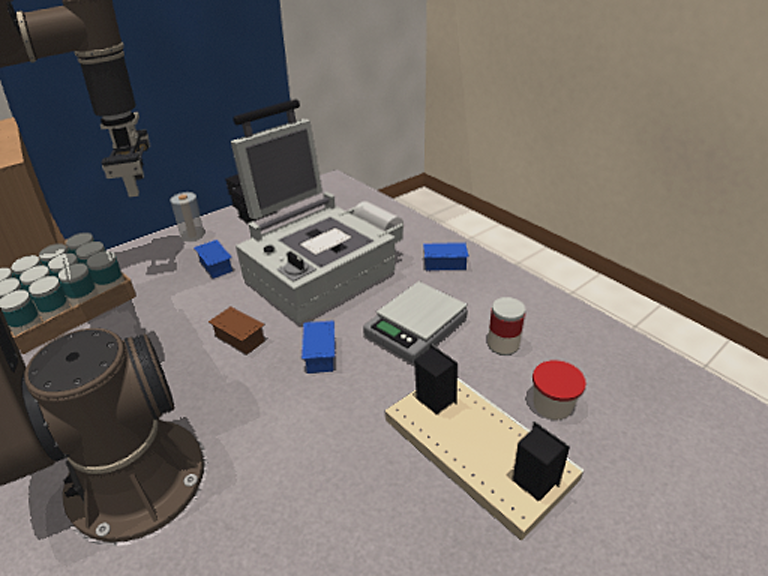

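```bash
cat >> h.py <<'E'
from scipy.spatial.transform import Rotation as Ro
_c=capture
def capture(n):
    p=dict(_c(n));p["R"]=p["rotation"];p["rpy"]=p["rotation"];return p
def M(p): return Ro.from_euler("xyz",p["rotation"],degrees=True).as_matrix()
def ray(p,u,v):
    K=np.array(p["K"]);x=(u-K[0,2])/K[0,0];y=(v-K[1,2])/K[1,1];a,b=x,y
    for _ in range(30):
        s=1+p["k1"]*(a*a+b*b);a,b=x/s,y/s
    return M(p)@np.array([a,b,1.])
def proj(p,X):
    c=(np.atleast_2d(X)-np.array(p["origin"]))@M(p);s=c[:,:2]/c[:,2:]
    s=s*(1+p["k1"]*(s**2).sum(1,keepdims=True));K=np.array(p["K"])
    return s*[K[0,0],K[1,1]]+[K[0,2],K[1,2]]
def rect(p,m,z):
    """metric min-area rect of mask boundary at height z, plus area centroid"""
    ys,xs=np.nonzero(m);P=np.array([atz(p,u,v,z)[:2] for u,v in zip(xs,ys)])
    c,s,a=cv2.minAreaRect((P*1000).astype(np.float32));return P.mean(0).round(4),np.round(c,1),np.round(s,1),round(a,1)
E
python3 - <<'E'
from h import *
cr=[]
for n,fb in(("top",(178,175,204,219)),("side",(195,148,240,174))):
    p=capture(n);f=p["frame"].astype(int)
    def box(cond,b):
        m=np.zeros(f.shape[:2],np.uint8);m[b[1]:b[3],b[0]:b[2]]=cond[b[1]:b[3],b[0]:b[2]]
        k,l,s,_=cv2.connectedComponentsWithStats(m);return l==1+s[1:,4].argmax()
    g=f.sum(2)/3
    print(n,"foil",rect(p,box(g>150,fb),.109))
    db=(310,194,410,250) if n=="top" else (250,245,395,365)
    y=(f[:,:,0]-f[:,:,2]>28)
    print("deck",rect(p,box(y,db),.03))
    for t in["switch_grip","tray_left","tray_right","display","scale","can","tub","sealer"]:
        zz=dict(switch_grip=.145,tray_left=.138,tray_right=.138,display=.03,scale=.048,can=.101,tub=.07,sealer=.11)[t]
        for d in outline_of(p,t)[:3]: print(t,round(d["conf"],2),*rect(p,d["region"],zz))
    b=(145,145,300,255) if n=="top" else (180,140,320,250)
    cr.append(cv2.resize(p["frame"][b[1]:b[3],b[0]:b[2],::-1],None,fx=5,fy=5,interpolation=cv2.INTER_CUBIC))
    cv2.imwrite(f"pics/{n}c.png",cr[-1])
E
```

```text
top foil (array([0.5786, 0.264 ]), array([578.6, 264. ]), array([103. ,  59.9]), 3.7)
deck (array([ 0.4872, -0.3728]), array([ 479.4, -331.2]), array([144.4, 287.3]), 1.4)
switch_grip 0.64 [0.4584 0.1984] [458.  198.2] [46.6 48.2] 43.8
tray_right 0.72 [ 0.4764 -0.4201] [ 474.8 -419.6] [83.8 45.8] 88.5
display 0.71 [ 0.4804 -0.3196] [ 479.8 -320.9] [158.  314.4] 1.8
display 0.43 [0.4611 0.2147] [461.6 214.7] [51.1 48.7] 62.1
display 0.32 [ 0.481  -0.4551] [ 480.4 -454. ] [91.2 53. ] 88.5
scale 0.63 [ 0.6077 -0.019 ] [608.7 -18.3] [193.3 139.3] 9.7
can 0.72 [ 0.478  -0.3038] [ 480.2 -305. ] [151.7 298.8] 1.4
can 0.7 [0.5824 0.3461] [588.8 360.7] [374.7 422.4] 2.9
can 0.68 [ 0.7091 -0.1691] [ 707.8 -169.6] [61.9 82. ] 57.4
tub 0.66 [ 0.662  -0.3419] [ 663.3 -343.1] [93.8 95.7] 87.1
tub 0.32 [0.5853 0.3536] [590.9 369.4] [377.9 429.9] 3.7
tub 0.29 [ 0.7149 -0.1723] [ 715.  -173.7] [62.7 81.5] 61.7
sealer 0.98 [0.5816 0.3427] [585.3 357.3] [368. 417.] 4.2
side foil (array([0.579 , 0.2646]), array([579.9, 265.3]), array([107.8,  64.3]), 3.7)
deck (array([ 0.4665, -0.3357]), array([ 480.1, -324.1]), array([151.3, 310.6]), 1.2)
switch_grip 0.76 [0.4476 0.1794] [452.  183.7] [78.8 40.8] 57.9
tray_left 0.91 [ 0.449  -0.2481] [ 451.9 -245.2] [142.3  69. ] 48.4
tray_right 0.69 [ 0.4494 -0.4562] [ 449.6 -455.3] [112.2  78.2] 8.8
display 0.59 [ 0.4603 -0.3399] [ 475.5 -326.8] [169.6 318.1] 1.6
can 0.59 [ 0.6721 -0.2061] [ 674.3 -203.8] [169.7  60.8] 34.8
can 0.54 [ 0.4184 -0.3751] [ 432.8 -361.5] [157.2 287.4] 1.1
tub 0.75 [ 0.6403 -0.3571] [ 637.3 -354.6] [141.5  91. ] 21.9
sealer 0.76 [0.6128 0.4308] [714.9 686.6] [1423.6  413.2] 72.4
```

View pics/topc.png

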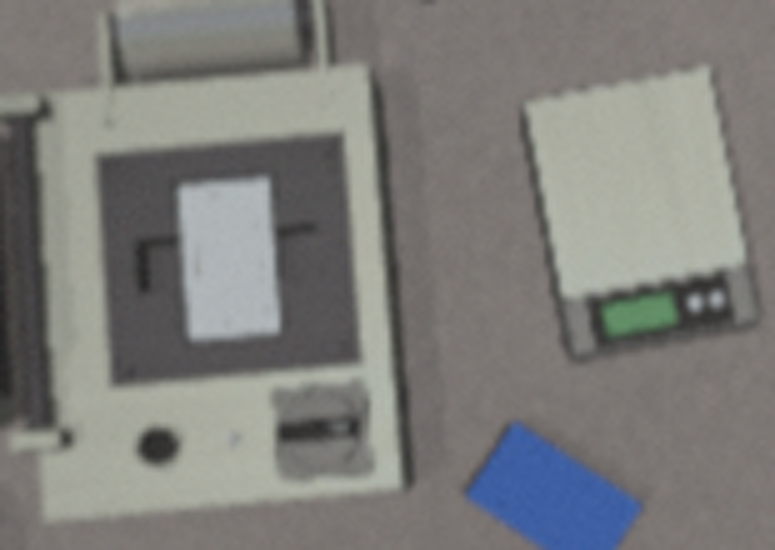

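The top crop shows the white foil in the die, the switch bar lying across (on) at about crop (318,428), and the scale plate at about (636,185). The full view has the standing trays at about (497,333) and (597,331). All three blue trays and the brown one are look-alikes.

Run:
```python
from h import *
s=r.get_state();print({k:np.round(v,3) for k,v in s.items()},r.grip_depth)
R=Ro.from_euler("xyz",s["eef_rot"],degrees=True).as_matrix();print(R.round(3))
p=capture("top");q=capture("side")
f=p["frame"].astype(int);g=f.sum(2)
# switch bar: dark pixels near (208,231)
for P,b in((p,(197,222,220,242)),(q,(188,164,210,190))):
    G=P["frame"].astype(int).sum(2);sub=G[b[1]:b[3],b[0]:b[2]]
    ys,xs=np.nonzero(sub<sub.min()+60);print("bar",(xs+b[0]).mean(),(ys+b[1]).mean(),len(xs),atz(P,(xs+b[0]).mean(),(ys+b[1]).mean(),.14).round(4))
c,s_=np.cos(np.radians(3.7)),np.sin(np.radians(3.7))
for X in([-125,-58,38],[-125,-83,38],[-125,-33,38],[-125,-58,12]):
    w=np.array([.579+(c*X[0]-s_*X[1])/1e3,.2643+(s_*X[0]+c*X[1])/1e3,.11+X[2]/1e3]);print(w.round(4),proj(p,w).round(1),proj(q,w).round(1))
# trays on shelf
for P,bs in((p,((318,212,346,232),(382,208,412,232))),):
  for b in bs:
    sub=P["frame"].astype(int).sum(2)[b[1]:b[3],b[0]:b[2]];ys,xs=np.nonzero(sub<150);print("tray",rect(P,np.pad(sub<150,((b[1],0),(b[0],0))),.138))
for y in(.110,0,-.110):
    w=np.array([.48,-.3235,.138])+[-y*.0227,y,0];print(proj(p,w),proj(q,w))
b=(180,145,225,195);cv2.imwrite("pics/sw.png",cv2.resize(q["frame"][b[1]:b[3],b[0]:b[2],::-1],None,fx=12,fy=12,interpolation=cv2.INTER_CUBIC))
```

```text
{'time_s': np.float64(1.8), 'joints': array([ 8.2567e+01,  2.0547e+01,  6.8200e-01,  2.0000e-03, -7.0136e+01,
       -1.6505e+01]), 'qd': array([-0.098, -0.034, -0.033,  0.025,  0.014,  0.025]), 'joint_torque': array([-0.0000e+00, -5.8235e+01,  2.9331e+01,  7.0020e+00,  1.3000e-02,
       -0.0000e+00]), 'tcp_pos': array([0.274, 0.617, 0.227]), 'eef_rot': array([ 1.79999e+02, -3.00000e-03, -2.39380e+01]), 'contact_force': array([ 0.321,  1.601, -0.572]), 'moment': array([-0.023,  0.034,  0.022]), 'gripper_force': np.float64(0.0), 'gripper_width': np.float64(0.088)} 0.0188
[[ 0.914 -0.406  0.   ]
 [-0.406 -0.914 -0.   ]
 [ 0.     0.    -1.   ]]
bar 206.23333333333332 230.6 30 [0.4604 0.2071 0.14  ]
bar 196.48837209302326 174.34883720930233 43 [0.455  0.1901 0.14  ]
[0.458  0.1984 0.148 ] [[208.6 231.2]] [[195.7 170.8]]
[0.4596 0.1734 0.148 ] [[216.2 230.5]] [[200.2 173.9]]
[0.4564 0.2233 0.148 ] [[200.9 231.9]] [[191.2 167.9]]
[0.458  0.1984 0.122 ] [[209.6 231.4]] [[196.6 177.6]]
tray (array([ 0.477 , -0.2038]), array([ 479. , -203.8]), array([59.3, 36.1]), 88.5)
tray (array([ 0.4771, -0.4194]), array([ 478.1, -419.3]), array([77.2, 39.3]), 88.5)
[[333.91150536 221.85393726]] [[289.05823725 239.30283184]]
[[367.45610361 220.19051359]] [[322.43032097 263.86797454]]
[[401.16677961 218.53410813]] [[361.00885114 292.12968116]]
```

View pics/sw.png

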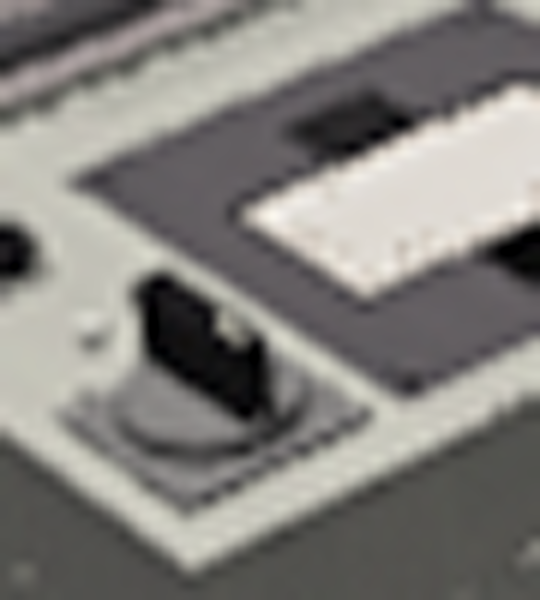

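The side crop puts the switch bar's top centre at about full-frame pixel (197,171). Combined with the top view, that places the switch near (0.4615, 0.197).

```bash
python3 -m creep '[[50,0,-1,0,0,0,-6.93],[50,0,-1,0,0,0,-6.93],[50,0,-1,0,0,0,-6.93],[50,0,-1,0,0,0,-6.93],[50,0,-1,0,0,0,-6.93],[50,0,-1,0,0,0,-6.93],[50,0,-1,0,0,0,-6.93],[50,0,-1,0,0,0,-6.93]]' 30
python3 -m creep '[[50,0.25,-1,0,0,0,-6.96],[50,0.25,-1,0,0,0,0],[50,0.25,-1,0,0,0,0],[50,0.25,-1,0,0,0,0],[50,0.93,-0.7,0,0,0,0],[50,0.93,-0.7,0,0,0,0],[50,0.93,-0.7,0,0,0,0],[50,0.93,-0.7,0,0,0,0]]'
python3 -m creep '[[50,0.93,-0.7,0,0,0,0],[50,0.93,-0.7,0,0,0,0],[50,0.93,-0.6,0,0,0,0],[50,0,0,0,0,0,0],[50,0,0,0,0,0,0]]'
python3 - <<'E'
from h import *
s=r.get_state();print(s["joints"].round(2) if hasattr(s["joints"],"round") else s["joints"])
for n in("top","side"):
    p=capture(n);b=(185,205,235,250) if n=="top" else (170,120,230,190)
    cv2.imwrite(f"pics/a{n}.png",cv2.resize(p["frame"][b[1]:b[3],b[0]:b[2],::-1],None,fx=8,fy=8,interpolation=cv2.INTER_CUBIC))
E
```

```text
time_s: 2.57
tcp_pos: [0.2738, 0.4157, 0.2266]
eef_rot: [-180.0, 0.0, -79.7]
contact_force: [1.5, -0.2, -0.2]
gripper_width: 0.0504
gripper_force: 0.0
time_s: 3.23
tcp_pos: [0.3928, 0.246, 0.2271]
eef_rot: [-179.9, 0.1, -86.3]
contact_force: [-0.4, 0.3, 1.0]
gripper_width: 0.0501
gripper_force: 0.0
time_s: 3.65
tcp_pos: [0.4624, 0.196, 0.2263]
eef_rot: [180.0, -0.0, -86.5]
contact_force: [0.3, 0.1, -1.1]
gripper_width: 0.0499
gripper_force: 0.0
[ 45.42   4.15 -20.66  -0.   -65.23 -41.92]
```

```bash
python3 -m creep '[[50,0,0.04,-1,0,0,0.2],[50,0,0,-1,0,0,0],[50,0,0,-1,0,0,0],[50,0,0,-0.6,0,0,0],[50,0,0,-0.38,0,0,0],[50,0,0,0,0,0,0]]'
python3 -m creep '[[20,0,0,0,0,0,0],[10,0,0,0,0,0,0],[6,0,0,0,0,0,0],[6,0,0,0,0,0,0],[6,0,0,0,0,0,0]]' 30
```

```text
time_s: 4.25
tcp_pos: [0.4602, 0.1979, 0.1255]
eef_rot: [179.9, -0.1, -86.1]
contact_force: [-0.1, -0.5, 0.3]
gripper_width: 0.0495
gripper_force: 0.0
time_s: 4.67
tcp_pos: [0.4619, 0.1982, 0.1278]
eef_rot: [-179.9, 0.0, -86.1]
contact_force: [0.4, -0.2, 1.7]
gripper_width: 0.0222
gripper_force: 0.0
```

```bash
python3 -m creep '[[6,0,0,0,0,0,0],[6,0,0,0,0,0,0],[6,0,0,0,0,0,0],[6,0,0,0,0,0,0]]' 30
```

```text
time_s: 5.0
tcp_pos: [0.4613, 0.1979, 0.1274]
eef_rot: [180.0, 0.0, -86.1]
contact_force: [-4.5, 0.2, 5.5]
gripper_width: 0.0118
gripper_force: 30.0
```

```bash
python3 -m creep '[[6,0,0,0,0,0,6.9],[6,0,0,0,0,0,6.9],[6,0,0,0,0,0,6.9],[6,0,0,0,0,0,6.9],[6,0,0,0,0,0,6.9],[6,0,0,0,0,0,6.9],[6,0,0,0,0,0,6.9]]'
python3 -m creep '[[6,0,0,0,0,0,6.9],[6,0,0,0,0,0,6.9],[6,0,0,0,0,0,6.9],[6,0,0,0,0,0,6.9],[6,0,0,0,0,0,6.9],[6,0,0,0,0,0,6.9],[6,0,0,0,0,0,0]]'
```

```text
time_s: 5.58
tcp_pos: [0.4633, 0.199, 0.1275]
eef_rot: [-179.8, -0.1, -37.5]
contact_force: [6.8, 2.7, -4.6]
gripper_width: 0.0122
gripper_force: 30.0
time_s: 6.17
tcp_pos: [0.4639, 0.2009, 0.1275]
eef_rot: [-179.7, -0.3, 4.0]
contact_force: [5.9, 8.8, -7.4]
gripper_width: 0.012
gripper_force: 30.0
```

```bash
python3 -m creep '[[40,0,0,0,0,0,0],[40,0,0,0,0,0,0],[40,0,0,0,0,0,0],[40,0,0,1,0,0,0],[40,0,0,1,0,0,0],[74,0,0,1,0,0,0],[74,0,0,0.5,0,0,0]]'
python3 -m creep '[[74,0.93,0.51,0,0,0,0],[74,0.93,0.51,0,0,0,0],[74,0.93,0.51,0,0,0,0],[74,0.93,0.51,0,0,0,0],[74,0.93,0.51,0,0,0,0],[74,0,0,0,0,0,0],[74,0,0,0,0,0,0]]'
python3 - <<'E'
from h import *
s=r.get_state();print(np.round(s["joints"],2),np.round(s["tcp_pos"],4),np.round(s["eef_rot"],2),s["gripper_width"])
q=capture("side");b=(160,110,260,210)
cv2.imwrite("pics/b.png",cv2.resize(q["frame"][b[1]:b[3],b[0]:b[2],::-1],None,fx=6,fy=6,interpolation=cv2.INTER_CUBIC))
E
```

```text
time_s: 6.75
tcp_pos: [0.4624, 0.198, 0.2175]
eef_rot: [-179.9, -0.2, 3.6]
contact_force: [1.3, 0.9, 0.5]
gripper_width: 0.0478
gripper_force: 0.0
time_s: 7.33
tcp_pos: [0.5783, 0.2615, 0.2131]
eef_rot: [179.9, 0.1, 3.5]
contact_force: [0.1, -0.6, -1.1]
gripper_width: 0.0742
gripper_force: 0.0
[ 41.92  17.36  -5.74  -0.   -67.05  51.6 ] [0.5783 0.2615 0.2131] [1.7991e+02 1.1000e-01 3.5200e+00] 0.07416146126072616
```

View pics/b.png

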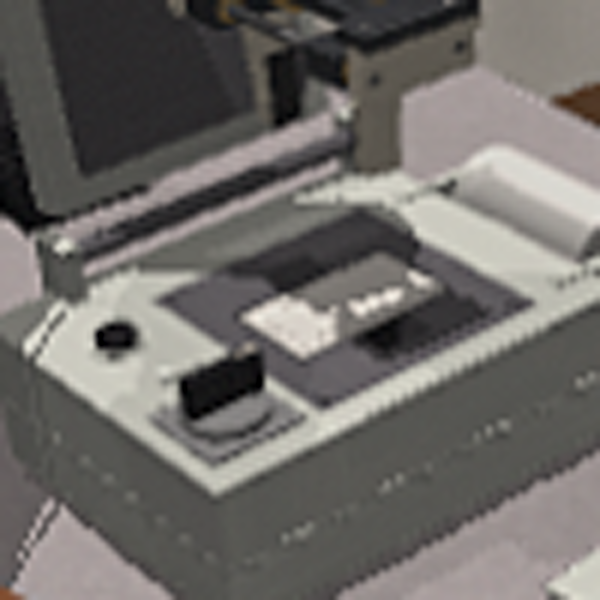

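The bar now lies along the sealer's x axis, at about crop (222,385), so the switch is off. The fingers hang above the die, and I'll descend into the notches.

```bash
python3 -m creep '[[74,0.03,0.08,-1,0,0,0.1],[74,0,0,-1,0,0,0],[74,0,0,-1,0,0,0],[74,0,0,-0.7,0,0,0],[74,0,0,0,0,0,0]]'
python3 -m creep '[[74,0,0,-0.5,0,0,0],[74,0,0,-0.5,0,0,0],[74,0,0,-0.35,0,0,0],[74,0,0,0,0,0,0]]'
```

```text
time_s: 7.8
tcp_pos: [0.5756, 0.2617, 0.1184]
eef_rot: [179.8, 0.3, 3.6]
contact_force: [-0.7, 0.2, -0.3]
gripper_width: 0.074
gripper_force: 0.0
time_s: 8.13
tcp_pos: [0.5777, 0.263, 0.0877]
eef_rot: [180.0, 0.1, 3.7]
contact_force: [-1.1, -1.2, 0.2]
gripper_width: 0.0741
gripper_force: 0.0
```

```bash
python3 -m creep '[[55,0,0,0,0,0,0],[55,0,0,0,0,0,0],[55,0,0,0,0,0,0],[55,0,0,0,0,0,0]]' 45
python3 -m creep '[[55,0,0,0.5,0,0,0],[55,0,0,0.5,0,0,0],[55,0,0,0.7,0,0,0],[55,0,0,1,0,0,0],[55,0,0,1,0,0,0],[55,0,0,1,0,0,0],[55,0,0,0,0,0,0]]'
python3 - <<'E'
from h import *
s=r.get_state();print(np.round(s["joints"],2),np.round(s["moment"],2))
q=capture("side");b=(160,90,260,190)
cv2.imwrite("pics/c.png",cv2.resize(q["frame"][b[1]:b[3],b[0]:b[2],::-1],None,fx=6,fy=6,interpolation=cv2.INTER_CUBIC))
E
```

```text
time_s: 8.47
tcp_pos: [0.5791, 0.2639, 0.0895]
eef_rot: [-180.0, -0.1, 3.7]
contact_force: [-1.4, -0.2, 5.1]
gripper_width: 0.062
gripper_force: 45.0
time_s: 9.05
tcp_pos: [0.5809, 0.2649, 0.2118]
eef_rot: [-179.8, -0.4, 3.7]
contact_force: [1.8, -0.1, -0.1]
gripper_width: 0.0626
gripper_force: 45.0
[ 42.05  17.38  -5.92   0.1  -66.23  51.61] [ 0.07 -0.29 -0.04]
```

View pics/c.png

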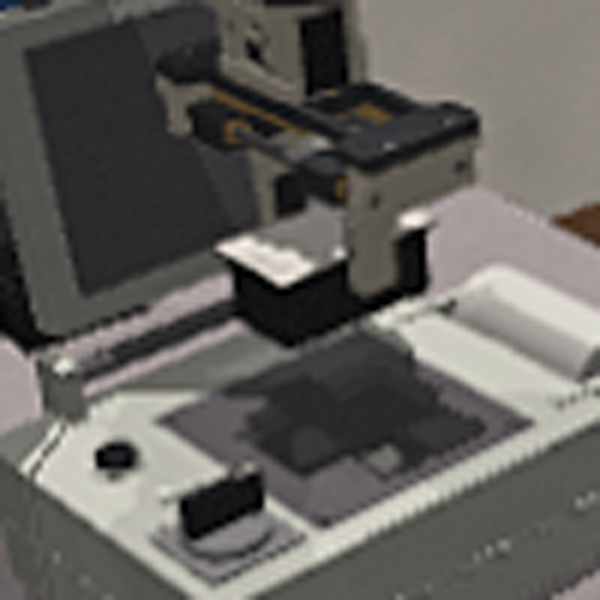

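The tray has cleared the die, hanging level at about crop (330,280), and the switch stays off. I'll fit the arm's reach before planning the tilted regrasp.

Run:
```python
import numpy as np
D=[(82.567,20.547,.682,.274,.617,.227),(45.42,4.15,-20.66,.4624,.196,.2263),(41.92,17.36,-5.74,.5783,.2615,.2131),(42.05,17.38,-5.92,.5809,.2649,.2118)]
A=[];b=[]
for q1,q2,q3,x,y,z in D:
    r=np.hypot(x,y);L=r*np.sin(np.radians(q1)-np.arctan2(y,x));R=np.sqrt(r*r-L*L);print(L,R)
    s,c=np.sin(np.radians(q2)),np.cos(np.radians(q2));f=np.radians(q2-q3);S,C=np.sin(f),np.cos(f)
    A+=[[s,C,S,0],[c,-S,C,1]];b+=[R,z]
for k in (4,):
    sol=np.linalg.lstsq(np.array(A),np.array(b),rcond=None);print(sol[0],sol[3],np.array(A)@sol[0]-b)
A=np.array(A);s2=np.linalg.lstsq(A[:,[0,1,3]],np.array(b),rcond=None);print(s2[0],A[:,[0,1,3]]@s2[0]-b)
```

```text
0.19187825126133942 0.6472617219432107
0.19178088137588856 0.4641657608427052
0.1917812963379632 0.6050066730003318
0.19237023707096415 0.6087778838700212
[ 0.60964277  0.45252223  0.02258953 -0.21186883] [3.43867351 2.03312022 0.20320102 0.02561265] [-2.06446822e-05 -5.32724956e-04  1.87932907e-04  4.96995937e-04
  1.99758980e-03  1.41094696e-04 -2.12031482e-03 -1.05365677e-04]
[ 0.60435642  0.46345707 -0.18174179] [ 7.32105980e-04 -3.16822284e-04  2.52164006e-04  2.58554133e-04
  1.61566346e-03  1.54098792e-04 -2.59151490e-03 -9.58306397e-05]
```

```bash
python3 -m creep '[[55,0.11,-0.94,0,0,0,0],[55,0.11,-0.94,0,0,0,0],[55,0.11,-0.94,0,0,0,0],[55,0.11,-0.94,0,0,0,0],[55,0.11,-0.94,0,0,0,0],[55,0.11,-0.94,0,0,0,0],[55,0.11,-0.94,0,0,0,0],[55,0.11,-0.94,0,0,0,0]]'
python3 -m creep '[[55,0.11,-0.94,0,0,0,0],[55,0.11,-0.94,0,0,0,0],[55,0.11,-0.94,0,0,0,0],[55,0.11,-0.94,0,0,0,0],[55,0,0,0,0,-7,0],[55,0,0,0,0,-7,0],[55,0,0,0,0,-7,0],[55,0,0,0,0,0,0]]'
cat > j.py <<'E'
from h import *
s=r.get_state();print(np.round(s["joints"],2).tolist(),np.round(s["tcp_pos"],4).tolist(),np.round(s["eef_rot"],2).tolist())
E
python3 j.py
python3 -m creep '[[55,0,0,0,0,7,0],[55,0,0,0,0,7,0],[55,0,0,0,0,7,0],[55,0,0,0,0,0,0]]'
python3 j.py
```

```text
time_s: 9.77
tcp_pos: [0.5999, 0.0744, 0.2046]
eef_rot: [180.0, 0.1, 3.7]
contact_force: [-0.8, -0.5, -2.9]
gripper_width: 0.0625
gripper_force: 45.0
time_s: 10.43
tcp_pos: [0.5993, -0.0222, 0.1956]
eef_rot: [178.5, -20.1, 3.8]
contact_force: [-4.9, -1.9, -8.2]
gripper_width: 0.0622
gripper_force: 45.0
[20.88, 3.56, -33.99, 12.85, -34.29, 63.23] [0.5993, -0.0222, 0.1956] [178.51, -20.07, 3.85]
time_s: 10.77
tcp_pos: [0.6138, -0.0186, 0.203]
eef_rot: [179.9, 0.8, 3.6]
contact_force: [3.2, -0.6, -3.3]
gripper_width: 0.0621
gripper_force: 45.0
[16.44, 16.22, -8.69, -0.05, -65.85, 77.23] [0.6138, -0.0186, 0.203] [179.88, 0.76, 3.64]
```

```bash
cat > kin.py <<'E'
import numpy as np
from scipy.optimize import least_squares
from scipy.spatial.transform import Rotation as Ro
D=[([82.567,20.547,.682,0,-70.136,-16.505],[.274,.617,.227],[180,0,-23.94]),
([45.42,4.15,-20.66,0,-65.23,-41.92],[.4624,.196,.2263],[180,0,-86.5]),
([41.92,17.36,-5.74,0,-67.05,51.6],[.5783,.2615,.2131],[179.91,.11,3.52]),
([20.88,3.56,-33.99,12.85,-34.29,63.23],[.5993,-.0222,.1956],[178.51,-20.07,3.85]),
([16.44,16.22,-8.69,-.05,-65.85,77.23],[.6138,-.0186,.203],[179.88,.76,3.64])]
T0=np.array([[0,0,1],[0,1,0],[-1,0,0]]).astype(float) # tool z->x
def fk(q,P):
    L2,L3,d1,T,o,c,B,s4=P;q1,q2,q3,q4,q5,q6=np.radians(q);f=q2-q3
    Rz=Ro.from_rotvec([0,0,q1]).as_matrix();Rf=Rz@Ro.from_rotvec([0,f,0]).as_matrix()
    R=Rf@Ro.from_rotvec([s4*q4,0,0]).as_matrix()@Ro.from_rotvec([0,-q5,0]).as_matrix()@Ro.from_rotvec([q6+c,0,0]).as_matrix()
    p=Rz@[L2*np.sin(q2),-o,d1+L2*np.cos(q2)]+Rf@[L3,0,B]+R@[T,0,0]
    return p,R@T0
def fit(s4):
    def e(P):
        P=np.append(P,s4);o=[]
        for q,p,a in D:
            x,R=fk(q,P);E=Ro.from_euler("xyz",a,degrees=True).as_matrix()
            o+=list((x-p)*1000)+list(Ro.from_matrix(R.T@E).as_rotvec()*57.3*2)
        return o
    best=min((least_squares(e,[.6,.46,.22,.4,.19,c,0]) for c in(0,1.5,3.1,-1.5)),key=lambda s:s.cost)
    return best
if __name__=="__main__":
    for s4 in(1,-1):
        b=fit(s4);print(s4,b.cost,b.x.round(4));print(b.fun.round(1).reshape(-1,6))
E
python3 kin.py
```

```text
1 75468.98408768473 [ 0.7478  0.2315 -0.6864  0.1251  0.2034  1.1908  0.4467]
[[ 9.400e+00 -1.660e+01  3.200e+00  0.000e+00 -0.000e+00 -2.505e+02]
 [-5.000e-01 -1.710e+01  1.640e+01  0.000e+00 -1.000e-01 -1.488e+02]
 [ 1.220e+01 -4.600e+00  9.200e+00 -0.000e+00  0.000e+00  1.972e+02]
 [-2.570e+01  4.010e+01 -4.000e+01 -2.940e+01 -5.600e+00  1.074e+02]
 [ 2.440e+01 -5.200e+00  1.120e+01  2.000e-01  0.000e+00  9.470e+01]]
-1 77889.36995854136 [0.6424 0.4457 0.2309 0.4646 0.1887 1.2662 0.0145]
[[-2.900e+00  2.700e+00  3.000e+00  0.000e+00 -0.000e+00 -2.591e+02]
 [-7.300e+00 -3.100e+00  6.800e+00  0.000e+00 -1.000e-01 -1.574e+02]
 [-1.200e+00  3.000e+00  4.700e+00 -0.000e+00  0.000e+00  1.885e+02]
 [ 3.400e+00 -1.210e+01 -2.000e+01 -0.000e+00  0.000e+00  1.420e+02]
 [-7.000e-01  3.100e+00  5.500e+00  0.000e+00 -0.000e+00  8.600e+01]]
```

```bash
sed -i 's/\[q6+c,0,0\]/[c-q6,0,0]/' kin.py; python3 kin.py | tail -7
```

```text
[ 24.4  -5.2  11.2   0.2  -0.1   8.6]]
-1 383.8002028281817 [ 0.6424  0.4457  0.2309  0.4646  0.1887 -1.5708  0.0145]
[[ -2.9   2.7   3.    0.   -0.   -0. ]
 [ -7.3  -3.1   6.8   0.1  -0.1  -0. ]
 [ -1.2   3.    4.7   0.    0.   -0. ]
 [  3.4 -12.1 -20.    0.    0.   -0. ]
 [ -0.7   3.1   5.5   0.   -0.    0. ]]
```

```bash
python3 - <<'E'
s=open('kin.py').read()
s=s.replace("L2,L3,d1,T,o,c,B,s4=P","L2,L3,d1,T,o,c,B,o2,s4=P").replace("R=Rf@Ro.from_rotvec([s4*q4,0,0]).as_matrix()@","R4=Rf@Ro.from_rotvec([s4*q4,0,0]).as_matrix();R=R4@").replace("Rf@[L3,0,B]","Rf@[L3,0,B]+R4@[0,-o2,0]").replace(",c,0]) for",",c,0,0]) for")
open('kin.py','w').write(s)
E
python3 kin.py | tail -7
```

```text
-1 0.07318154034338754 [ 6.0100e-01  4.6420e-01  2.0050e-01  3.7810e-01 -1.0000e-04 -1.5708e+00
 -7.0000e-04  1.9190e-01]
[[-0.1 -0.  -0.3  0.  -0.  -0. ]
 [ 0.1  0.   0.   0.1 -0.1 -0. ]
 [ 0.  -0.   0.1  0.   0.  -0. ]
 [-0.  -0.   0.   0.   0.  -0. ]
 [ 0.   0.   0.1  0.  -0.   0. ]]
```

```bash
cat > plan.py <<'E'
from kin import *
P=np.array([.601,.4642,.2005,.3781,0,-np.pi/2,0,.1919,-1])
lo=np.array([-176.03,-82.01,-58.28,-173.87,-174.79,-173.66])+4;hi=np.array([176.03,121.73,71.71,95.51,-.11,173.66])-4
def pts(q):
    L2,L3,d1,T,o,c,B,o2,s4=P;q1,q2,q3,q4,q5,q6=np.radians(q)
    Rz=Ro.from_rotvec([0,0,q1]).as_matrix();Rf=Rz@Ro.from_rotvec([0,q2-q3,0]).as_matrix();R4=Rf@Ro.from_rotvec([s4*q4,0,0]).as_matrix()
    e=Rz@[L2*np.sin(q2),0,d1+L2*np.cos(q2)];w1=e+Rf@[L3,0,0];return e,w1,w1+R4@[0,-o2,0]
def ik(p,R,seed):
    def e(q):
        x,S=fk(q,P);return np.r_[(x-p)*1000,Ro.from_matrix(S.T@R).as_rotvec()*300]
    s=least_squares(e,np.clip(seed,lo+.5,hi-.5),bounds=(lo,hi),max_nfev=60);return s.x,np.abs(s.fun).max()
def frame(zt,y):
    y=y/np.linalg.norm(y);return np.c_[np.cross(y,zt),y,zt]
Z=np.array([0,0,1.]);Cs=np.array([.6136,-.0175]);G=np.array([.48,-.3235]);yd=np.radians(1.3);lean=.067
Xd=np.array([np.cos(yd),np.sin(yd),0]);Yd=np.cross(Z,Xd)
seeds=[[16,16,-9,0,-66,77],[-10,10,-20,-60,-70,0],[30,10,-20,50,-60,60],[0,10,-20,-90,-90,-60],[-30,20,0,-40,-90,100],[0,0,-40,0,-30,-100]]
def pick(psi,a,d,sg,up=0,zt=.0925):
    t=np.array([np.cos(psi),np.sin(psi),0]);zt_=np.sin(a)*t-np.cos(a)*Z
    g=np.r_[Cs-d*t[:2],zt];return g+(.0188-up)*zt_,frame(zt_,sg*np.cross(Z,t))
def place(a,d,sg,up=0):
    tz=np.cos(lean)*Xd+np.sin(lean)*Z;dn=np.sin(lean)*Xd-np.cos(lean)*Z   # tray z, tray "down-end" dir
    zt_=np.sin(a)*dn-np.cos(a)*tz
    low=np.r_[G,.03]+Xd*.0225*0   # flange's lower edge reference
    # tray centre on x=0: origin/foil mid; flange end on deck
    mid=np.r_[G,0]+Z*0; g=-dn*d+tz*.0215   # rel. to tray mid-point
    z=.03+54e-3*np.cos(lean)-.023*np.sin(lean)*0
    # height of tray mid so that flange lower edge (54 dn + 21.5..23 tz) rests on deck
    h=-(54e-3*dn+.023*tz)[2]
    g=np.r_[G,.03+h]+g;return g+.0188*zt_+up*Z,frame(zt_,sg*Yd)
def best(p,R,ref=None,extra=[]):
    c=[]
    for s in list(extra)+seeds:
        q,e=ik(p,R,s)
        if e<1.5:c.append(q)
    return c
E
cat > srch.py <<'E'
from plan import *
for a in (35,50,65):
  ar=np.radians(a)
  for sg in(1,-1):
    pl=best(*place(ar,.025,sg));pl2=[q for q in pl if ik(*place(ar,.025,sg,.06),q)[1]<1.5]
    if not pl2: print(a,sg,"no place",len(pl));continue
    for psi in range(-180,180,30):
        pk=best(*pick(np.radians(psi),ar,.025,sg));
        if not pk: continue
        b=min(((np.abs(x-y).max(),i,j) for i,x in enumerate(pk) for j,y in enumerate(pl2)))
        x,y=pk[b[1]],pl2[b[2]]
        print(a,sg,psi,b[0].round(),x.round(),y.round(),"zmin",np.round(min(v[2] for v in pts(x)),2),np.round(min(v[2] for v in pts(y)),2))
E
time timeout 550 python3 srch.py
```

```text
35 1 -180 161.0 [ 12.  45.  17.  -7. -96.  80.] [  -9.   47.    8.    8. -101.  -82.] zmin 0.39 0.31
35 1 -150 180.0 [ 20.  43.   7.   6. -89.  98.] [  -9.   47.    8.    8. -101.  -82.] zmin 0.37 0.31
35 1 -120 194.0 [ 28.  37.  -9.  18. -75. 112.] [  -9.   47.    8.    8. -101.  -82.] zmin 0.35 0.31
35 1 -90 203.0 [ 33.  29. -29.  34. -58. 121.] [  -9.   47.    8.    8. -101.  -82.] zmin 0.33 0.31
35 1 -60 204.0 [ 29.  20. -51.  65. -39. 122.] [  -9.   47.    8.    8. -101.  -82.] zmin 0.33 0.31
35 1 30 77.0 [  1.  13. -27. -42. -24. -26.] [  -9.   47.    8.    8. -101.  -82.] zmin 0.39 0.31
35 1 60 88.0 [ -9.  21. -13. -44. -51.   6.] [  -9.   47.    8.    8. -101.  -82.] zmin 0.39 0.31
35 1 90 107.0 [ -9.  30.  -0. -37. -70.  25.] [  -9.   47.    8.    8. -101.  -82.] zmin 0.39 0.31
35 1 120 124.0 [ -4.  38.  11. -29. -85.  42.] [  -9.   47.    8.    8. -101.  -82.] zmin 0.39 0.31
35 1 150 142.0 [  3.  43.  18. -19. -95.  60.] [  -9.   47.    8.    8. -101.  -82.] zmin 0.39 0.31
35 -1 -180 199.0 [  12.   45.   17.   -7.  -96. -100.] [  -9.   47.    8.    8. -101.   98.] zmin 0.39
[... 3899 characters left out ...]
 26. -98. -73.] [-11.  31.  -8.   5. -73. 100.] zmin 0.19 0.43
65 -1 -90 176.0 [ 40.  43. -29.  46. -77. -76.] [-11.  31.  -8.   5. -73. 100.] zmin 0.2 0.43
65 -1 30 227.0 [ -35.   27.  -30.  -96.  -56. -127.] [-11.  31.  -8.   5. -73. 100.] zmin 0.24 0.43
65 -1 60 239.0 [ -30.   34.  -10.  -72.  -73. -138.] [-11.  31.  -8.   5. -73. 100.] zmin 0.24 0.43
65 -1 90 240.0 [ -23.   43.    9.  -57.  -93. -140.] [-11.  31.  -8.   5. -73. 100.] zmin 0.24 0.43
65 -1 120 236.0 [ -13.   53.   28.  -46. -113. -136.] [-11.  31.  -8.   5. -73. 100.] zmin 0.24 0.43
65 -1 150 224.0 [  -2.   60.   40.  -33. -127. -124.] [-11.  31.  -8.   5. -73. 100.] zmin 0.24 0.43
real	0m9.906s
user	0m10.287s
sys	0m0.076s
```

```bash
cat > trk.py <<'E'
from plan import *
q0=[16.44,16.22,-8.69,-.05,-65.85,77.23]
x,R=fk(q0,P);print(x.round(3),Ro.from_matrix(R).as_euler("xyz",degrees=True).round(1),R[:,1].round(2))
def track(f,n,q):
    w=0
    for s in np.linspace(0,1,n):
        q2,e=ik(*f(s),q)
        if e>1.5: return s,q2.round(),"FAIL %.0f"%e
        w=max(w,np.abs(q2-q).max());q=q2
    return q.round(),"maxstep%.1f"%w
for psi in(0,15,30,45,60,75,90,-120,-135,-150,180):
  for sg in(1,-1):
    p=np.radians(psi)
    for s in([16,16,-9,0,-66,77],[16,16,-9,0,-66,-100],[16,16,-9,0,-66,0],[16,16,-9,0,-66,150]):
        q,e=ik(*pick(p,0,0,sg,.05),s)
        if e<1.5: break
    if e>1.5: print(psi,sg,"no down");continue
    r1=track(lambda s:pick(p,np.radians(40)*s,.02,sg,.05),11,q)
    if len(r1)>2: print(psi,sg,q.round(),r1);continue
    print(psi,sg,q.round(),r1)
E
python3 trk.py
```

```text
[ 0.614 -0.019  0.204] [179.9   0.8   3.6] [ 0.06 -1.    0.  ]
0 1 [  17.   20.  -15.    0.  -55. -107.] (np.float64(0.7000000000000001), array([  16.,    5.,  -54.,   41.,   -8., -145.]), 'FAIL 14')
0 -1 [ 17.  20. -15.   0. -55.  73.] (np.float64(0.7000000000000001), array([ 16.,   5., -54.,  41.,  -8.,  35.]), 'FAIL 14')
15 1 [ 17.  20. -15.   0. -55. -92.] (np.float64(0.8), array([  17.,    5.,  -49.,    9.,   -4., -100.]), 'FAIL 2')
15 -1 [ 17.  20. -15.  -0. -55.  88.] (np.float64(0.8), array([ 17.,   5., -49.,   9.,  -4.,  80.]), 'FAIL 2')
30 1 [ 17.  20. -15.  -0. -55. -77.] (array([ -5.,   9., -27., -49., -29., -16.]), 'maxstep12.7')
30 -1 [ 17.  20. -15.   0. -55. 103.] (array([ -5.,   9., -27., -49., -29., 164.]), 'maxstep12.7')
45 1 [ 17.  20. -15.  -0. -55. -62.] (array([-13.,  14., -19., -50., -45.,   1.]), 'maxstep8.4')
45 -1 [ 17.  20. -15.   0. -55. 118.] (np.float64(0.9), array([ -7.,  13., -20., -42., -42., 170.]), 'FAIL 5')
60 1 [ 17.  20. -15.   0. -55. -47.] (array([-15.,  19., -12., -47., -58.,  11.]), 'maxstep6.3')
60 -1 [ 17.  20. -15.   0. -55. 133.] (np.flo
[... 620 characters left out ...]
 -0. -55. -47.] (array([ 30.,  39.,  -2.,  19., -85., -68.]), 'maxstep3.4')
-135 1 [ 17.  20. -15.  -0. -55. 118.] (array([ 26.,  43.,   8.,  12., -93., 106.]), 'maxstep3.8')
-135 -1 [ 17.  20. -15.   0. -55. -62.] (array([ 26.,  43.,   8.,  12., -93., -74.]), 'maxstep3.8')
-150 1 [ 17.  20. -15.   0. -55. 103.] (array([  21.,   46.,   17.,    6., -100.,   98.]), 'maxstep4.6')
-150 -1 [ 17.  20. -15.  -0. -55. -77.] (array([  21.,   46.,   17.,    6., -100.,  -82.]), 'maxstep4.6')
180 1 [ 17.  20. -15.   0. -55.  73.] (array([  11.,   49.,   28.,   -8., -108.,   79.]), 'maxstep5.7')
180 -1 [  17.   20.  -15.    0.  -55. -107.] (array([  11.,   49.,   28.,   -8., -108., -101.]), 'maxstep5.7')
```

```bash
python3 -m creep '[[55,0,0,0,0,0,-6.87],[55,0,0,0,0,0,-6.87],[55,0,0,0,0,0,-6.87],[55,0,0,0,0,0,-6.87],[55,0,0,0,0,0,-6.87],[55,0,0,0,0,0,-6.87]]'
python3 -m creep '[[55,0,0,0,0,0,-6.87],[55,0,0,0,0,0,-6.87],[55,0,0,0,0,0,-6.87],[55,0,0,0,0,0,-6.87],[55,0,0,0,0,0,-6.87],[55,0,0,0,0,0,-6.87]]'
python3 -m creep '[[55,0,0,0,0,0,-6.87],[55,0,0,0,0,0,-6.87],[55,0,0,0,0,0,-6.87],[55,0,0,0,0,0,-6.87],[55,0,0,0,0,0,-6.87],[55,0,0,0,0,0,-6.87],[55,0,0.03,0,0,0,0]]'
python3 -m creep '[[55,0,0,-1,0,0,0],[55,0,0,-1,0,0,0],[55,0,0,-1,0,0,0],[55,0,0,-1,0,0,0],[55,0,0,-0.5,0,0,0],[55,0,0,0,0,0,0],[55,0,0,0,0,0,0]]'
python3 j.py
python3 - <<'E'
from h import *
q=capture("side");b=(220,140,340,250)
cv2.imwrite("pics/d.png",cv2.resize(q["frame"][b[1]:b[3],b[0]:b[2],::-1],None,fx=5,fy=5,interpolation=cv2.INTER_CUBIC))
E
```

```text
time_s: 11.27
tcp_pos: [0.6111, -0.0189, 0.2044]
eef_rot: [179.8, 0.1, -38.0]
contact_force: [0.6, 0.0, -3.0]
gripper_width: 0.0622
gripper_force: 45.0
time_s: 11.77
tcp_pos: [0.6111, -0.0189, 0.2044]
eef_rot: [179.8, 0.0, -79.2]
contact_force: [-0.3, -0.8, -2.1]
gripper_width: 0.0625
gripper_force: 45.0
time_s: 12.35
tcp_pos: [0.6111, -0.0183, 0.2045]
eef_rot: [179.8, -0.0, -120.4]
contact_force: [-0.7, 0.6, -2.4]
gripper_width: 0.0626
gripper_force: 45.0
time_s: 12.93
tcp_pos: [0.6113, -0.0184, 0.0924]
eef_rot: [179.8, -0.1, -119.9]
contact_force: [0.8, 0.9, -1.4]
gripper_width: 0.0622
gripper_force: 45.0
[16.5, 21.38, -17.07, -0.11, -51.74, -46.31] [0.6113, -0.0184, 0.0924] [179.81, -0.08, -119.88]
```

View pics/d.png

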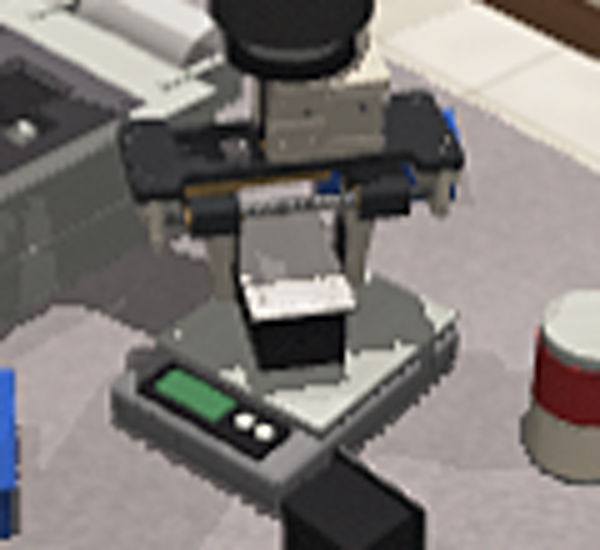

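The tray hangs level just above the plate's middle, with its underside at about crop (300,365). I'll lower it slowly.

```bash
python3 -m creep '[[55,0,0,-0.3,0,0,0],[55,0,0,-0.2,0,0,0],[55,0,0,-0.08,0,0,0],[55,0,0,-0.04,0,0,0],[55,0,0,0,0,0,0]]'
python3 -m creep '[[55,0,0,-0.04,0,0,0],[55,0,0,-0.04,0,0,0],[55,0,0,-0.02,0,0,0],[55,0,0,0,0,0,0]]'
```

```text
time_s: 13.4
tcp_pos: [0.6118, -0.0183, 0.0777]
eef_rot: [179.9, 0.0, -120.0]
contact_force: [0.5, -0.8, -2.7]
gripper_width: 0.0622
gripper_force: 45.0
time_s: 13.73
tcp_pos: [0.6119, -0.0183, 0.0752]
eef_rot: [179.9, 0.0, -120.0]
contact_force: [-0.5, -0.0, -1.0]
gripper_width: 0.0623
gripper_force: 45.0
```

```bash
python3 -m creep '[[55,0,0,-0.03,0,0,0],[55,0,0,-0.03,0,0,0],[55,0,0,0,0,0,0]]'
python3 -m creep '[[55,0,0,-0.03,0,0,0],[55,0,0,0,0,0,0]]'
```

```text
time_s: 13.98
tcp_pos: [0.612, -0.0182, 0.0746]
eef_rot: [179.9, 0.0, -120.0]
contact_force: [-1.9, 0.4, 3.6]
gripper_width: 0.0625
gripper_force: 45.0
time_s: 14.15
tcp_pos: [0.6121, -0.0182, 0.0745]
eef_rot: [179.9, 0.0, -120.0]
contact_force: [-5.9, 1.5, 9.8]
gripper_width: 0.0623
gripper_force: 45.0
```

```bash
python3 -m creep '[[76,0,0,0,0,0,0],[76,0,0,0,0,0,0],[76,0,0,0,0,0,0],[76,0,0,0.6,0,0,0],[76,0,0,1,0,0,0],[76,0,0,1,0,0,0],[76,0,0,0.4,0,0,0]]'
python3 -m creep '[[76,0,0,0,0,0,0],[76,0,0,0,0,0,0],[76,0,0,0,0,0,0],[76,0,0,0,0,0,0]]'
python3 - <<'E'
from plan import *
import plan
from h import *
s=r.get_state();R=Ro.from_euler("xyz",s["eef_rot"],degrees=True).as_matrix()
p=np.array(s["tcp_pos"]);print(p,s["eef_rot"],s["joints"])
plan.Cs=np.array([.612,-.0182])
for up in(.05,0):
    x,T=pick(np.radians(60),np.radians(40),.02,1,up)
    print(up,x.round(4),((x-p)/.025).round(3),"rv",np.degrees(Ro.from_matrix(T@R.T).as_rotvec()).round(2));p=x;R=T
p0,R0=pick(np.radians(60),np.radians(40),.02,1)
for up in(.10,.03,0):
    x,T=place(np.radians(40),.02,1,up);print("place",x.round(4),np.degrees(Ro.from_matrix(T@R0.T).as_rotvec()).round(2))
q=capture("side");b=(220,140,340,250)
cv2.imwrite("pics/e.png",cv2.resize(q["frame"][b[1]:b[3],b[0]:b[2],::-1],None,fx=5,fy=5,interpolation=cv2.INTER_CUBIC))
E
```

```text
time_s: 14.73
tcp_pos: [0.6136, -0.0182, 0.1514]
eef_rot: [-179.9, 0.1, -120.0]
contact_force: [0.5, 0.7, 1.3]
gripper_width: 0.0761
gripper_force: 0.0
time_s: 15.07
tcp_pos: [0.6111, -0.0184, 0.1466]
eef_rot: [179.8, -0.1, -120.0]
contact_force: [0.5, 0.2, 0.4]
gripper_width: 0.0763
gripper_force: 0.0
[ 0.61114764 -0.01835773  0.14664284] [ 1.79802686e+02 -5.84440960e-02 -1.20049280e+02] [ 16.49434672  18.2727135  -13.63523728  -0.12113766 -58.2702442
 -46.47985942]
0.05 [ 0.592  -0.0529  0.1164] [-0.767 -1.381 -1.21 ] rv [ 3.459e+01 -2.021e+01 -2.000e-02]
0 [ 0.608  -0.0251  0.0781] [ 0.643  1.113 -1.532] rv [0. 0. 0.]
place [ 0.4866 -0.3234  0.1907] [-45.57  76.9  -46.85]
place [ 0.4866 -0.3234  0.1207] [-45.57  76.9  -46.85]
place [ 0.4866 -0.3234  0.0907] [-45.57  76.9  -46.85]
```

View pics/e.png

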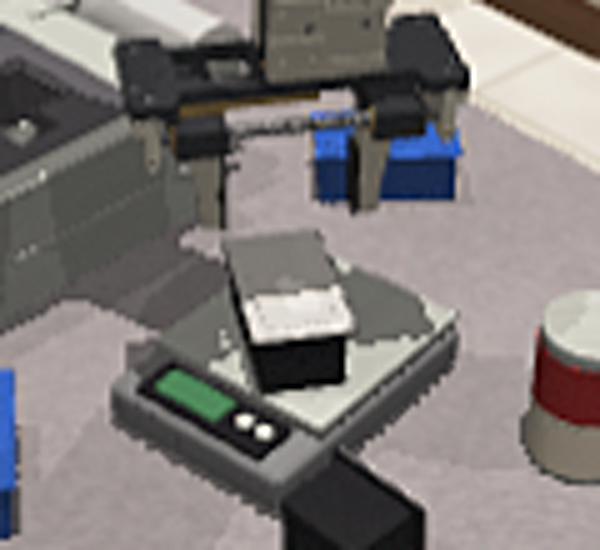

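The tray lies flat and released on the plate at about crop (290,310). I'll tilt 40° and regrasp near its near end.

```bash
python3 -m creep '[[76,-0.13,-0.23,-0.1,5.77,-3.37,0],[76,-0.13,-0.23,-0.2,5.77,-3.37,0],[76,-0.13,-0.23,-0.2,5.77,-3.37,0],[76,-0.13,-0.23,-0.2,5.77,-3.37,0],[76,-0.13,-0.23,-0.2,5.77,-3.37,0],[76,-0.13,-0.23,-0.2,5.77,-3.37,0],[76,0,0,0,0,0,0],[76,0,0,0,0,0,0]]'
cat > pk.py <<'E'
import plan,sys
from plan import *
from h import *
s=r.get_state();R=Ro.from_euler("xyz",s["eef_rot"],degrees=True).as_matrix();p=np.array(s["tcp_pos"])
plan.Cs=np.array([.612,-.0182]);x,T=pick(np.radians(60),np.radians(40),.02,1,float(sys.argv[1]))
print(((x-p)/.025).round(3),"rv",np.degrees(Ro.from_matrix(T@R.T).as_rotvec()).round(2),np.round(s["joints"],1))
E
python3 pk.py 0.05; python3 pk.py 0
```

```text
time_s: 15.78
tcp_pos: [0.5911, -0.0565, 0.1182]
eef_rot: [179.7, 39.6, -120.6]
contact_force: [0.8, -0.6, 0.3]
gripper_width: 0.0759
gripper_force: 0.0
[ 0.036  0.143 -0.074] rv [ 0.25 -0.41  0.46] [-15.3  19.1 -11.7 -46.8 -57.6  10.3]
[ 0.679  1.256 -1.606] rv [ 0.25 -0.41  0.46] [-15.3  19.1 -11.7 -46.8 -57.6  10.3]
```

```bash
python3 -m creep '[[76,0.17,0.31,-0.4,0.06,-0.1,0.1],[76,0.17,0.31,-0.4,0.06,-0.1,0.1],[76,0.17,0.31,-0.4,0.06,-0.1,0.1],[76,0.16,0.3,-0.38,0.06,-0.1,0.1],[76,0,0,0,0,0,0],[76,0,0,0,0,0,0]]'; python3 pk.py 0
```

```text
time_s: 16.28
tcp_pos: [0.6087, -0.0196, 0.08]
eef_rot: [-179.8, 40.0, -119.3]
contact_force: [0.3, -1.2, -0.2]
gripper_width: 0.0762
gripper_force: 0.0
[-0.027 -0.219 -0.075] rv [ 0.07  0.13 -0.58] [-12.1  22.4 -12.4 -49.8 -53.4  13.1]
```

```bash
python3 -m creep '[[76,-0.02,-0.15,-0.06,0,0,-0.4],[76,0,0,0,0,0,0],[76,0,0,0,0,0,0]]'; python3 pk.py 0
```

```text
time_s: 16.53
tcp_pos: [0.6086, -0.0258, 0.08]
eef_rot: [-179.6, 40.1, -119.8]
contact_force: [0.4, 1.1, 0.5]
gripper_width: 0.0763
gripper_force: 0.0
[-0.023  0.031 -0.077] rv [0.1  0.28 0.02] [-12.7  22.4 -12.5 -49.9 -53.2  13.2]
```

```bash
python3 -m creep '[[76,-0.02,0.03,-0.07,0,0,0],[76,0,0,0,0,0,0],[55,0,0,0,0,0,0],[55,0,0,0,0,0,0],[55,0,0,0,0,0,0],[55,0,0,0,0,0,0],[55,0,0,0,0,0,0]]' 55; python3 pk.py 0
python3 -m creep '[[55,0,0,0.2,0,0,0],[55,0,0,0.5,0,0,0],[55,0,0,1,0,0,0],[55,0,0,1,0,0,0],[55,0,0,1,0,0,0],[55,0,0,1,0,0,0],[55,0,0,0,0,0,0],[55,0,0,0,0,0,0]]'
cat > pl.py <<'E'
import plan,sys
from plan import *
from h import *
s=r.get_state();R=Ro.from_euler("xyz",s["eef_rot"],degrees=True).as_matrix();p=np.array(s["tcp_pos"])
x,T=place(np.radians(40),.02,1,float(sys.argv[1]));rv=Ro.from_matrix(T@R.T).as_rotvec()
d=(x-p)/.025;print(d.round(3),"rv",np.degrees(rv).round(2),np.degrees(np.linalg.norm(rv)).round(1),np.round(s["joints"],1))
if len(sys.argv)>2:
    n=int(sys.argv[2]);q=np.array(s["joints"])
    for i in range(1,n+1):
        q2,e=ik(p+(x-p)*i/n,Ro.from_rotvec(rv*i/n).as_matrix()@R,q);print(q2.round(0),round(e,1),np.abs(q2-q).max().round(1),"z",[v[2].round(2) for v in pts(q2)]);q=q2
E
python3 pl.py .12 16
python3 - <<'E'
from h import *
q=capture("side");cv2.imwrite("pics/f.png",cv2.resize(q["frame"][120:320,200:400,::-1],None,fx=3,fy=3,interpolation=cv2.INTER_CUBIC))
E
```

```text
time_s: 17.12
tcp_pos: [0.6081, -0.0248, 0.0779]
eef_rot: [-179.7, 40.1, -119.8]
contact_force: [-0.7, -0.8, 0.6]
gripper_width: 0.0623
gripper_force: 55.0
[-0.002 -0.01   0.007] rv [0.09 0.25 0.01] [-12.6  22.5 -12.6 -50.1 -53.1  13.4]
time_s: 17.78
tcp_pos: [0.6086, -0.0247, 0.1982]
eef_rot: [-179.4, 40.1, -119.6]
contact_force: [-0.1, 0.3, -2.9]
gripper_width: 0.0623
gripper_force: 55.0
[ -4.882 -11.948   0.501] rv [-45.32  77.25 -47.19] 101.2 [-11.   13.5  -8.4 -44.  -60.9   0.9]
[ -9.  13.  -8. -38. -61.  -8.] 0.0 8.6 z [np.float64(0.79), np.float64(0.62), np.float64(0.51)]
[ -8.  13.  -8. -33. -62. -16.] 0.0 8.3 z [np.float64(0.79), np.float64(0.62), np.float64(0.53)]
[ -6.  13.  -8. -27. -63. -24.] 0.0 7.7 z [np.float64(0.79), np.float64(0.62), np.float64(0.54)]
[ -5.  13.  -7. -22. -65. -31.] 0.0 7.1 z [np.float64(0.79), np.float64(0.62), np.float64(0.55)]
[ -4.  14.  -6. -18. -68. -37.] 0.0 6.4 z [np.float64(0.78), np.float64(0.62), np.float64(0.56)]
[ -4.  16.  -5. -14. -71. -43.] 0.0 5.8 z [np.float64(0.78), np.float64(0.61), np.float64(0.57)]
[ -4.  17.  -4. -11. -74. -48
[... 255 characters left out ...]
.57)]
[ -4.  23.   1.  -3. -85. -61.] 0.0 3.9 z [np.float64(0.75), np.float64(0.57), np.float64(0.57)]
[ -5.  26.   2.  -1. -89. -65.] 0.0 3.8 z [np.float64(0.74), np.float64(0.56), np.float64(0.56)]
[ -5.  28.   4.   1. -93. -68.] 0.0 3.8 z [np.float64(0.73), np.float64(0.54), np.float64(0.55)]
[ -6.  31.   6.   3. -96. -71.] 0.0 3.8 z [np.float64(0.72), np.float64(0.52), np.float64(0.53)]
[  -7.   33.    7.    5. -100.  -74.] 0.0 3.7 z [np.float64(0.7), np.float64(0.5), np.float64(0.51)]
[  -8.   36.    9.    6. -104.  -77.] 0.0 3.7 z [np.float64(0.69), np.float64(0.47), np.float64(0.49)]
[  -9.   39.   11.    8. -107.  -80.] 0.0 3.6 z [np.float64(0.67), np.float64(0.45), np.float64(0.47)]
```

View pics/f.png

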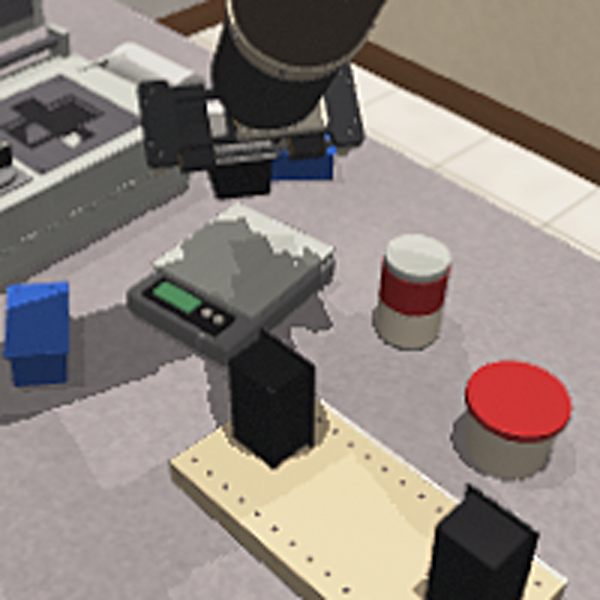

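The tray is held under the gripper at about crop (240,170), and both standing trays, the can and the tub are undisturbed. I'll raise it, then swing it upright over the gap.

```bash
python3 -m creep '[[55,0,0,1,0,0,0],[55,0,0,1,0,0,0],[55,-0.32,-0.8,0,-3.02,5.15,-3.15],[55,-0.32,-0.8,0,-3.02,5.15,-3.15],[55,-0.32,-0.8,0,-3.02,5.15,-3.15],[55,-0.32,-0.8,0,-3.02,5.15,-3.15],[55,-0.32,-0.8,0,-3.02,5.15,-3.15],[55,-0.32,-0.8,0,-3.02,5.15,-3.15]]'
python3 -m creep '[[55,-0.32,-0.8,0,-3.02,5.15,-3.15],[55,-0.32,-0.8,0,-3.02,5.15,-3.15],[55,-0.32,-0.8,0,-3.02,5.15,-3.15],[55,-0.33,-0.8,0,-3.02,5.15,-3.15],[55,-0.33,-0.8,0,-3.02,5.15,-3.15],[55,-0.33,-0.8,0,-3.02,5.15,-3.15],[55,-0.33,-0.8,0,-3.02,5.15,-3.15],[55,-0.33,-0.8,0,-3.02,5.15,-3.15]]'
python3 -m creep '[[55,-0.33,-0.75,0,-3.02,5.15,-3.15],[55,0,0,0,0,0,0],[55,0,0,0,0,0,0]]'
python3 pl.py .12;python3 - <<'E'
from h import *
# check gap centre: display deck edges & standing trays' far edges
q=capture("side")
for t in("display","tray"):
    for d in outline_of(q,t)[:5]:print(t,round(d["conf"],2),np.round(d["bbox"]).tolist())
E
```

```text
time_s: 18.5
tcp_pos: [0.5592, -0.1453, 0.2452]
eef_rot: [168.7, 5.6, -144.3]
contact_force: [0.5, 0.6, -1.9]
gripper_width: 0.0623
gripper_force: 55.0
time_s: 19.17
tcp_pos: [0.4947, -0.3049, 0.2444]
eef_rot: [176.5, -41.2, -173.5]
contact_force: [0.5, -0.2, -2.3]
gripper_width: 0.0621
gripper_force: 55.0
time_s: 19.42
tcp_pos: [0.486, -0.3236, 0.2413]
eef_rot: [179.8, -46.6, -179.0]
contact_force: [-0.0, 0.6, -2.1]
gripper_width: 0.0624
gripper_force: 55.0
[ 0.022  0.011 -1.222] rv [-0.11 -0.4   0.37] 0.6 [  -9.5   38.1   13.2    8.  -111.   -79.8]
display 0.96 [258.0, 254.0, 387.0, 361.0]
tray 0.93 [199.0, 213.0, 222.0, 248.0]
tray 0.73 [311.0, 205.0, 348.0, 256.0]
tray 0.62 [283.0, 160.0, 309.0, 183.0]
tray 0.59 [140.0, 202.0, 173.0, 238.0]
tray 0.56 [132.0, 158.0, 155.0, 183.0]
```

Run:
```python
from h import *
q=capture("side");yd=np.radians(1.3);X=np.array([np.cos(yd),np.sin(yd),0]);Y=np.array([-X[1],X[0],0]);O=np.array([.48,-.3235,0])
S=5;b=(250,190,400,305);im=cv2.resize(q["frame"][b[1]:b[3],b[0]:b[2],::-1],None,fx=S,fy=S,interpolation=cv2.INTER_CUBIC)
def L(pts,c):
    u=np.round((proj(q,np.array(pts))-b[:2]+.5)*S).astype(np.int32);cv2.polylines(im,[u],True,c,1)
L([O+X*a*.075+Y*e*.155+[0,0,.03] for a,e in((1,1),(1,-1),(-1,-1),(-1,1))],(0,0,255))
l=.067;tz=X*np.cos(l)+np.array([0,0,np.sin(l)]);dn=X*np.sin(l)-np.array([0,0,np.cos(l)])
for k,up,c in((.11,0,(0,255,0)),(-.11,0,(0,255,0)),(0,.1507,(255,255,0)),(0,0,(255,0,255))):
    h=-(.054*dn+.023*tz)[2];m=O+Y*k+[0,0,.03+h+up]
    L([m+tz*.023+dn*.054*i+Y*.032*j for i,j in((1,1),(1,-1),(-1,-1),(-1,1))],c)
    L([m-tz*.023+dn*.051*i+Y*.027*j for i,j in((1,1),(1,-1),(-1,-1),(-1,1))],c)
cv2.imwrite("pics/g.png",im)
```

```text
(no output)
```

View pics/g.png

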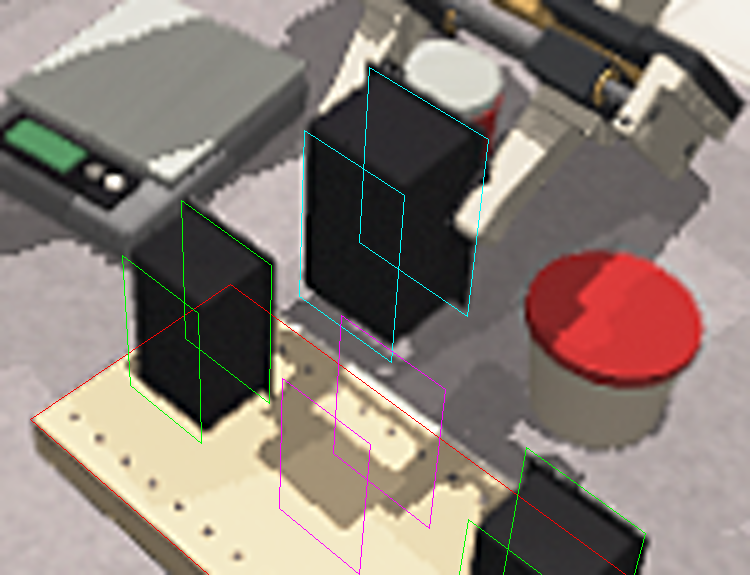

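The overlay shows the deck outline matching and the held tray upright over the gap with its foil toward +x. The neighbours at about crop (205,320) and (570,540) sit a few mm further +x than predicted, so I'll shift +3 mm and lower.

```bash
python3 -m creep '[[55,0.12,0,-1,0,-0.2,0.2],[55,0,0,-1,0,-0.2,0.2],[55,0,0,-1,0,0,0],[55,0,0,-1,0,0,0],[55,0,0,-0.8,0,0,0],[55,0,0,0,0,0,0],[55,0,0,0,0,0,0]]'; python3 pl.py 0
```

```text
time_s: 20.2
tcp_pos: [0.4896, -0.3231, 0.1262]
eef_rot: [-179.9, -45.8, -178.6]
contact_force: [-0.4, -0.2, -1.5]
gripper_width: 0.0625
gripper_force: 55.0
[-0.122 -0.012 -1.42 ] rv [ 0.03  0.36 -0.17] 0.4 [ -9.2  42.9   7.2   7.8 -99.5 -81.2]
```

```bash
python3 -m creep '[[55,0,0,-0.5,0,0,0],[55,0,0,-0.4,0,0,0],[55,0,0,-0.2,0,0,0],[55,0,0,-0.08,0,0,0],[55,0,0,0,0,0,0],[55,0,0,0,0,0,0]]'; python3 -m creep '[[55,0,0,-0.04,0,0,0],[55,0,0,-0.04,0,0,0],[55,0,0,0,0,0,0]]'
```

```text
time_s: 20.7
tcp_pos: [0.4896, -0.3235, 0.096]
eef_rot: [-179.9, -45.8, -178.6]
contact_force: [0.3, -0.2, -1.7]
gripper_width: 0.0621
gripper_force: 55.0
time_s: 20.95
tcp_pos: [0.4896, -0.3234, 0.0938]
eef_rot: [-179.9, -45.8, -178.6]
contact_force: [-0.3, 0.2, -2.8]
gripper_width: 0.0623
gripper_force: 55.0
```

```bash
python3 -m creep '[[55,0,0,-0.03,0,0,0],[55,0,0,-0.03,0,0,0],[55,0,0,0,0,0,0]]'; python3 pl.py 0
```

```text
time_s: 21.2
tcp_pos: [0.4895, -0.3234, 0.0922]
eef_rot: [-179.9, -45.8, -178.6]
contact_force: [-0.6, -0.5, -2.3]
gripper_width: 0.0627
gripper_force: 55.0
[-0.117  0.001 -0.059] rv [ 0.03  0.34 -0.11] 0.4 [ -9.3  44.8   6.    7.7 -96.5 -81.7]
```

```bash
for i in 1 2; do python3 -m creep '[[55,0,0,-0.03,0,0,0],[55,0,0,-0.02,0,0,0],[55,0,0,0,0,0,0]]' | grep -E "tcp|contact"; done
```

```text
tcp_pos: [0.4896, -0.3234, 0.0911]
contact_force: [0.9, -0.4, -1.9]
tcp_pos: [0.49, -0.3235, 0.0907]
contact_force: [3.3, 1.6, 5.2]
```

```bash
python3 -m creep '[[55,0,0,-0.01,0,0,0],[55,0,0,0,0,0,0],[55,0,0,0,0,0,0]]' 5
python3 -m creep '[[74,0,0,0,0,0,0],[74,0,0,0,0,0,0],[74,0,0,0,0,0,0],[74,0,0,0,0,0,0]]'
python3 -m creep '[[74,0.3,0,0.3,0,0,0],[74,0.5,0,0.5,0,0,0],[74,0.8,0,0.85,0,0,0],[74,0.8,0,0.85,0,0,0],[74,0.5,0,1,0,0,0],[74,0.3,0,1,0,0,0],[74,0,0,1,0,0,0],[74,0,0,1,0,0,0]]'
python3 - <<'E'
from h import *
q=capture("side");t=capture("top");yd=np.radians(1.3);X=np.array([np.cos(yd),np.sin(yd),0]);Y=np.array([-X[1],X[0],0]);O=np.array([.483,-.3235,0])
l=.067;tz=X*np.cos(l)+np.array([0,0,np.sin(l)]);dn=X*np.sin(l)-np.array([0,0,np.cos(l)]);h=-(.054*dn+.023*tz)[2]
for p,n in((q,"side"),(t,"top")):
  G=p["frame"].astype(int).sum(2)
  for k in(.11,0,-.11):
    m=O+Y*k+[0,0,.03+h]
    C=np.array([m+s*tz*.023+dn*w*i+Y*v*j for s,w,v in((1,.054,.032),(-1,.051,.027)) for i in(1,-1) for j in(1,-1)])
    u=proj(p,C);e=np.r_[u.min(0),u.max(0)].round().astype(int);x0,y0,x1,y1=e+[-6,-6,6,6]
    mk=np.zeros(G.shape,np.uint8);cv2.fillConvexPoly(mk,cv2.convexHull(np.round(u).astype(np.int32)),1)
    d=G<130;sub=np.zeros_like(d);sub[y0:y1,x0:x1]=d[y0:y1,x0:x1]
    ys,xs=np.nonzero(sub);ym,xm=np.nonzero(mk)
    print(n,k,"pred",e.tolist(),"dark",[xs.min(),ys.min(),xs.max(),ys.max()] if len(xs) else None,"iou",((sub>0)&(mk>0)).sum()/((sub>0)|(mk>0)).sum(),"dc",xs.mean()-xm.mean(),ys.mean()-ym.mean())
  for o in outline_of(p,"tray")[:7]:print(round(o["conf"],2),np.round(o["bbox"]).tolist())
cv2.imwrite("pics/z.png",q["frame"][:,:,::-1])
E
```

```text
time_s: 21.95
tcp_pos: [0.4899, -0.3236, 0.0905]
eef_rot: [-179.9, -45.8, -178.6]
contact_force: [4.0, 1.6, 5.9]
gripper_width: 0.0637
gripper_force: 5.0
time_s: 22.28
tcp_pos: [0.4892, -0.3234, 0.0892]
eef_rot: [-180.0, -45.8, -178.6]
contact_force: [0.4, 0.6, -0.5]
gripper_width: 0.0736
gripper_force: 0.0
time_s: 22.95
tcp_pos: [0.5697, -0.3233, 0.2524]
eef_rot: [-180.0, -45.9, -178.6]
contact_force: [0.9, -0.2, 0.6]
gripper_width: 0.0737
gripper_force: 0.0
side 0.11 pred [275, 229, 305, 278] dark [np.int64(269), np.int64(223), np.int64(310), np.int64(283)] iou 0.6738782051282052 dc 0.7299976439989564 0.3377336754172404
side 0 pred [306, 252, 339, 304] dark [np.int64(300), np.int64(246), np.int64(344), np.int64(309)] iou 0.5873821609862219 dc -1.6936161370536524 0.7351333992774016
side -0.11 pred [340, 278, 379, 333] dark [np.int64(334), np.int64(272), np.int64(378), np.int64(333)] iou 0.5713337757133378 dc -1.9868298273690925 3.8554513046178727
0.88 [200.0, 217.0, 220.0, 248.0]
0.87 [308.0, 256.0, 342.0, 299.0]
0.84 [136.0, 163.0, 153.0, 184.0]
0.81 [280.0, 158.0, 313.0, 179.0]
0.72 [138.0, 201.0, 176.0, 239.0]
top 0.11 pred [319, 214, 343, 229] dark [np.int64(325), np.int64(208), np.int64(337), np.int64(221)] iou 0.02717391304347826 dc -2.359546742209602 -7.956600566572234
top 0 pred [350, 213, 377, 228] dark [np.int64(353), np.int64(215), np.int64(372), np.int64(226)] iou 0.16793893129770993 dc -7.771223687254235 -0.09715475364330928
top -0.11 pred [382, 211, 410, 226] dark [np.int64(385), np.int64(215), np.int64(408), np.int64(225)] iou 0.2637889688249401 dc -4.849335077392652 1.6262262916939392
0.75 [195.0, 270.0, 214.0, 296.0]
0.69 [109.0, 246.0, 145.0, 268.0]
0.61 [217.0, 110.0, 247.0, 144.0]
0.52 [352.0, 212.0, 374.0, 231.0]
```

Run:
```python
from h import *
from scipy.optimize import minimize
q=capture("side");G=q["frame"].astype(int).sum(2)
print(G[266:302:4,300:350:4])
def hull(x,y,yaw,l=.067):
    X=np.array([np.cos(yaw),np.sin(yaw),0]);Y=np.array([-X[1],X[0],0])
    tz=X*np.cos(l)+np.array([0,0,np.sin(l)]);dn=X*np.sin(l)-np.array([0,0,np.cos(l)]);h=-(.054*dn+.023*tz)[2]
    m=np.array([x,y,.03+h]);C=np.array([m+s*tz*.023+dn*w*i+Y*v*j for s,w,v in((1,.054,.032),(-1,.051,.027),(.87,.054,.032)) for i in(1,-1) for j in(1,-1)])
    return proj(q,C)
for th in(100,130):
  for y0 in(-.2135,-.3235,-.4335):
    u=hull(.483,y0,.023);x0,a0=(u.min(0)-8).astype(int);x1,a1=(u.max(0)+8).astype(int)
    D=(G[a0:a1,x0:x1]<th).astype(np.uint8);D=cv2.resize(D,None,fx=4,fy=4,interpolation=cv2.INTER_NEAREST)
    def c(P):
        m=np.zeros_like(D);cv2.fillConvexPoly(m,cv2.convexHull(np.round((hull(P[0]/1e3,P[1]/1e3,P[2]/57.3)-[x0,a0]+.5)*4).astype(np.int32)),1)
        return -(m&D).sum()/(m|D).sum()
    b=min((minimize(c,[483+dx,y0*1e3+dy,1.3],method="Nelder-Mead",options=dict(initial_simplex=[[483+dx,y0*1e3+dy,1.3],[489+dx,y0*1e3+dy,1.3],[483+dx,y0*1e3+dy+6,1.3],[483+dx,y0*1e3+dy,6]])) for dx in(-8,0,8) for dy in(-8,8)),key=lambda s:s.fun)
    print(th,y0,b.x.round(1),round(-b.fun,3))
```

```text
[[ 82 294 139 145 138 144 141 146 140  48 563 569 282]
 [531 665 112  61 132 145 149 138 127  69 583 564 566]
 [639 638   0  73  65 104 146 123  75  72 582 565 573]
 [638 673   0  73  68  70  79  80  83  57 754 545 321]
 [671 672   0  71  65  71  77  78  67  34 675 698 341]
 [672 478  21  70  57  68  81  70  76   4 633 673 667]
 [671 679  94  69  72  64  77  81  67   1 674 668 710]
 [674 674 677 451  69  60  72  64 451 457 641 698 129]
 [674 673 675 674 628  54  66 541 641 640 643 671  77]]
100 -0.2135 [ 538.4 -184.7    7. ] -735604102313257.1
100 -0.3235 [ 542.8 -298.3   -1.8] -627354920205058.8
100 -0.4335 [ 541.9 -414.7  -11.1] -568134037811745.0
130 -0.2135 [ 438.4 -218.9   34.3] -697524921489433.0
130 -0.3235 [ 543.6 -300.    -6.3] -618893648047693.2
130 -0.4335 [ 543.4 -417.4  -12.7] -561921045257388.44<stdin>:16: RuntimeWarning: overflow encountered in scalar negative
```

Run:
```python
from h import *
from scipy.optimize import minimize
q=capture("side");G=q["frame"].astype(int).sum(2)
def hull(x,y,yaw,l=.067):
    X=np.array([np.cos(yaw),np.sin(yaw),0]);Y=np.array([-X[1],X[0],0])
    tz=X*np.cos(l)+np.array([0,0,np.sin(l)]);dn=X*np.sin(l)-np.array([0,0,np.cos(l)]);h=-(.054*dn+.023*tz)[2]
    m=np.array([x,y,.03+h]);C=np.array([m+s*tz*.023+dn*w*i+Y*v*j for s,w,v in((1,.054,.032),(-1,.051,.027),(.87,.054,.032)) for i in(1,-1) for j in(1,-1)])
    return proj(q,C)
for th in(160,250):
  for y0 in(-.2135,-.3235,-.4335):
    u=hull(.483,y0,.023);x0,a0=(u.min(0)-8).astype(int);x1,a1=(u.max(0)+8).astype(int)
    D=(G[a0:a1,x0:x1]<th).astype(np.uint8);k,lab,st,_=cv2.connectedComponentsWithStats(D);D=(lab==1+st[1:,4].argmax()).astype(np.uint8);D=cv2.resize(D,None,fx=4,fy=4,interpolation=cv2.INTER_NEAREST)
    def c(P):
        m=np.zeros_like(D);cv2.fillConvexPoly(m,cv2.convexHull(np.round((hull(P[0]/1e3,P[1]/1e3,P[2]/57.3)-[x0,a0]+.5)*4).astype(np.int32)),1)
        return -float((m&D).sum())/float((m|D).sum())
    b=min((minimize(c,[483+dx,y0*1e3+dy,1.3],method="Nelder-Mead",options=dict(initial_simplex=[[483+dx,y0*1e3+dy,1.3],[489+dx,y0*1e3+dy,1.3],[483+dx,y0*1e3+dy+6,1.3],[483+dx,y0*1e3+dy,6]])) for dx in(-8,0,8) for dy in(-8,8)),key=lambda s:s.fun)
    print(th,y0,b.x.round(1),round(-b.fun,3))
s=r.get_state();print(s["tcp_pos"],s["contact_force"],s["time_s"])
```

```text
160 -0.2135 [ 483.  -211.    -6.9] 0.885
160 -0.3235 [ 486.8 -320.6    5. ] 0.88
160 -0.4335 [ 482.6 -437.     8.9] 0.885
250 -0.2135 [ 484.9 -209.1   -3.4] 0.856
250 -0.3235 [ 485.4 -322.4    6.2] 0.894
250 -0.4335 [ 483.4 -436.7    7.7] 0.908
[ 0.56914311 -0.32325531  0.25102961] [ 0.14569116 -0.49952845 -0.49134606] 23.25
```

The tray stands upright at about (0.486, -0.322), midway between its neighbours and in line with them within a few millimetres. The robot is clear, so I'm handing in.

```bash
python3 -c "
from plant import close_job
print(close_job())"
```

```text
the job is handed in; nothing more can be done
None
```

The job is handed in at about 23 s of the 64 s allowed, verdict not returned: switch off, tray check-weighed on the scale and then stood in the gap on the display shelf; by the camera fit it is within about 6 mm of the gap's centre.

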